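Sort the sealed tubs into their trays and log the batch

ROBOT

A 6-joint arm with a two-finger parallel gripper is mounted at the origin on the work surface. World frame = base frame: x ahead of the robot, y to its left, z up, the work surface at z = 0. Lengths are in mm, angles in rad, forces in N, time in s.
With the tool pointing down it reaches from about 250 to 850 mm from the base axis. Payload 12.5 kg.
Tool frame: the origin (TCP) lies midway between the tips of the shut fingers; the grasp point (between the pads) lies 19 mm behind it; z points along the fingers, y is the line along which they close (so a half turn about z gives the same grasp; the last joint's range is limited). The gripper opens to 93 mm and grips with 3 to 60 N. Pads are 15 mm wide; open, the fingers measure 128 mm over their backs; the gripper's body (75 mm by 188 mm) begins 65 mm behind the grasp point.
Start: joints at [1.244, 0.351, 1.652, -0, 1.139, -0.085], TCP at [131.666, 533.993, 218.633] pointing down, gripper open.
Joint ranges: [-2.75, 2.75], [-0.79, 2.1], [0.01, 2.65], [-1.57, 4.71], [0.07, 3.14], [-2.87, 2.87]. Speed limits (rad/s): [2.22, 2.22, 2.79, 3.14, 3.14, 3.14].

INTERFACE

Orientations are given as a unit quaternion [w, x, y, z].
In Python, from bench import env, vision, sign_off gives the robot as it stands.
- The arm moves only by the shell command python3 -m pendant 'ROWS'. ROWS is JSON, a list of rows, each a list of 7 numbers: the turn, a rotation vector about the tool's x, y, z in degrees, then the shift along the tool's x, y, z in mm, then the gripper's target within -1 to 1 (shut at 1, half-way at 0, fully open at -1). A call has 1 to 12 rows; each row is the pose to reach, as a shift and turn from the pose commanded when the call began, along the tool's axes at that moment; what a row does not reach only later rows make up. A row lasts 1/8 s, in which the tool goes at most 62.5 mm and 10.7 degrees, less where a joint would pass 70% of its speed; a pose out of reach is approached as far as the arm can. A call with a gripper value outside its range is refused whole. The fingers move at their own pace and stop on an object; the grip force is fixed at half the most. Time passes only in rows, so rows that repeat a pose let the fingers close. It gives the time, the measured TCP pose, the force, the opening and the grip force at its end, in the units of the state.
- env.read_state(): the state, without advancing time (a new reading comes with each control period).
- vision.read_camera(name): name is "scene" or "top"; returns a dict with "img" (420x560x3 uint8, red, green, blue), "fx", "fy", "cx", "cy" (pixels), "world_to_cam" (4x4, takes a point from world to camera coordinates). Camera axes: x right, y down, z forward; pixel columns grow to the right and rows downward; lengths in mm; the calibration is good to about 2 mm. A picture is of the moment at which its call begins. There is no depth.
- sign_off(): hands the job in; it is judged then, once.
The state is a dict: "clock": time; "joints": joint angles; "dq": joint speeds; "joint_efforts": joint torques, N m; "tcp_pos": TCP position; "tcp_rot": TCP orientation; "force": force on the tool from outside, world axes, zero at the start; "moment": the same for the moment, N m; "gripper_width": finger opening in mm; "grasp_force": force on a finger pad.
Only numpy, scipy, OpenCV 4.12 (cv2) and the standard library are available. Lean on these libraries where they do the work, as an engineer would, in place of code of your own. Each camera call takes 0.05 s, during which the arm holds its last target. There are 200 camera calls.

TASK

Sort the four loose tubs by shape: slide each one across the table, keeping it flat and never lifting it, fully into the open-fronted tray whose sample tub behind it has the same shape (round or oblong). When all four are in, press the batch plunger all the way down and let it spring back up. Leave everything else on the table where it is.

Things in the scene. Friction and masses are not known exactly. Their poses are not given: they have to be found in the camera images.
- tray_left: fixed sorting tray at the robot's left: steel fence 4 mm thick, 25 mm high, on three sides, open towards the table's middle. Inside 300 (x) by 130 (y) mm, floor level with the table, no step. Origin: centre of the inside, at table height; mouth at its y = -65 mm, back fence at y = +65 mm. Behind that a sample tub on a block 110 by 106 mm, 30 mm high, centred at y = +122 mm
- tray_right: fixed sorting tray at the robot's right: steel fence 4 mm thick, 25 mm high, on three sides, open towards the table's middle. Inside 300 (x) by 130 (y) mm, floor level with the table, no step. Origin: centre of the inside, at table height; mouth at its y = +65 mm, back fence at y = -65 mm. Behind that a sample tub on a block 110 by 106 mm, 30 mm high, centred at y = -122 mm
- sample_round: sample round tub, 80 mm in diameter, 40 mm high, fixed on the 30 mm block behind one of the trays: that tray is for round tubs. Origin: centre of its underside
- sample_oblong: sample oblong tub, 96 by 80 mm, 40 mm high, fixed on the 30 mm block behind the other tray: that tray is for oblong tubs. Origin: centre of its underside
- round_a: loose sealed round tub, one of two, 80 mm in diameter, 40 mm high, about 0.2 kg, brown paste with a white rim. Origin: centre of its underside, z up
- round_b: loose sealed round tub, the other of two, 80 mm in diameter, 40 mm high, about 0.2 kg, brown paste with a white rim. Origin: centre of its underside, z up
- oblong_a: loose sealed oblong (rectangular) tub, 96 (x) by 80 (y) mm, 40 mm high, about 0.2 kg, brown paste with a white rim. Origin: centre of its underside, z up
- oblong_b: loose sealed oblong (rectangular) tub, 96 (x) by 80 (y) mm, 40 mm high, about 0.2 kg, brown paste with a white rim. Origin: centre of its underside, z up
- plunger (a joint): sprung batch plunger, 0 = up, 0.012 m = fully down; it is pushed straight down (about 2.5 N to start, 6 N at the bottom) and springs back by itself
- plunger_top (a point): centre of the top face of the plunger's black head (34 mm in diameter, 69 mm above the table when up). The plunger stands on a fixed grey box 60 by 60 mm, 40 mm high, centred below it, square to this point's axes
- tape: bystander: loose roll of clear tape lying flat, 56 mm in diameter, 30 mm high. Origin: centre of its underside
- weight: bystander: loose steel weight, 38 mm in diameter, 52 mm high. Origin: centre of its underside
- cup: bystander: loose empty steel cup, 72 mm in diameter at the rim, 58 mm high. Origin: centre of its underside
- jar: bystander: loose glass jar, 68 mm in diameter, 60 mm high. Origin: centre of its underside
- pad: bystander: loose cork block, 50 by 90 mm, 22 mm high. Origin: centre of its underside

How it is judged:
By the outcome, as a careful person would: the job done as asked, in the order asked, and still so for the second after the job is handed in, with the robot touching nothing.
It also fails if it takes over 72 s, if anything falls off the work surface, if the arm or the gripper's body presses on something with over 40 N, if the wrist force passes 120 N, or if a joint passes its speed limit or range.

## Working session

There is one attempt and no reset: what is moved stays moved. The work goes in short steps, Python scripts to look and compute and a shell command to move; the robot and the scene stay as the last step left them, time stands still between calls to the robot, and variables do not carry over. Pictures are saved under pics/ and viewed, at most 10 in all, crops included, and the job is handed in when it is done.

```bash
mkdir -p pics; ls; python3 - <<'E'
from bench import env, vision
import cv2
for n in ("top","scene"):
    c=vision.read_camera(n); cv2.imwrite(f"pics/{n}0.png",cv2.resize(c["img"][:,:,::-1],(784,588),interpolation=cv2.INTER_CUBIC))
    print(n,c["fx"],c["fy"],c["cx"],c["cy"],c["world_to_cam"].tolist() if hasattr(c["world_to_cam"],"tolist") else c["world_to_cam"])
s=env.read_state(); print(s)
E
```

```text
pics
top 449.24895238454326 449.24895238454326 280.2437607871337 213.60010526291484 [[-0.02153807942143521, -0.9997601441039694, -0.003970566212362407, 22.660330235186198], [-0.9837314734999664, 0.02190091220147287, -0.1783051824550497, 615.3032079990992], [0.17834937392775208, 6.561976974609755e-05, -0.9839672232923335, 1121.92020469563], [0.0, 0.0, 0.0, 1.0]]
scene 445.6007790859832 445.6007790859832 276.6520424601065 206.00379657807 [[-0.18029602379972826, 0.9835217219880864, -0.01335538017418845, 90.12746937112522], [0.7269561606044118, 0.12409219680460064, -0.6753783141702889, -365.8776356748586], [-0.6625919440811976, -0.13147680050030708, -0.7373505045559419, 1478.9457002220875], [0.0, 0.0, 0.0, 1.0]]
{'clock': 0.1, 'joints': array([ 1.24437852e+00,  3.51214264e-01,  1.65233607e+00, -4.49963275e-05,
        1.13908903e+00, -8.46022942e-02]), 'dq': array([-0.00124139,  0.00016544, -0.00244775,  0.00167289,  0.00087582,
       -0.00021525]), 'joint_efforts': array([ 1.16397514e-04, -4.98026562e+01, -2.85703272e+01,  7.00182002e-02,
        2.39379087e-02, -5.38131656e-05]), 'tcp_pos': array([131.5974376 , 533.71673167, 218.14691357]), 'tcp_rot': array([-8.68001428e-05,  1.20604012e-01,  9.92700558e-01, -5.16511516e-04]), 'force': array([ 0.15234128,  0.4807971 , -0.57833513]), 'moment': array([-0.00546559, -0.0147651 ,  0.05445475]), 'grasp_force': 0.0, 'gripper_width': 93.24335829323479}
```

View pics/top0.png

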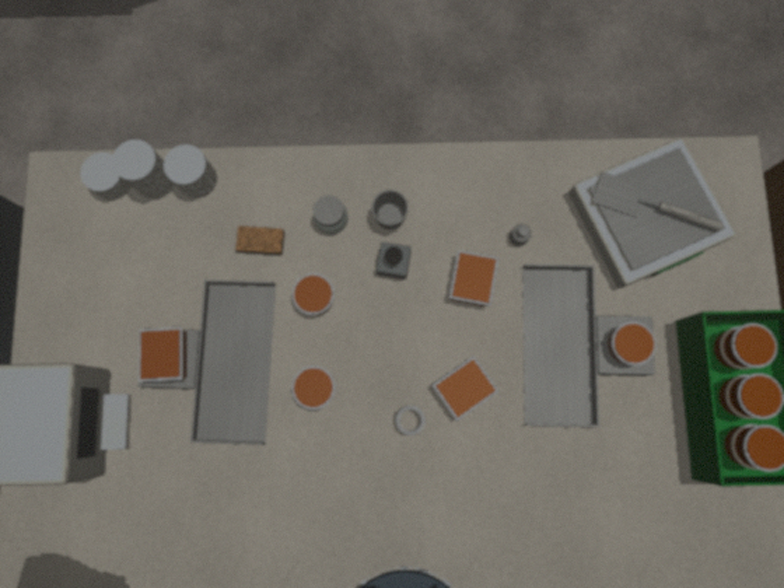

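View pics/scene0.png

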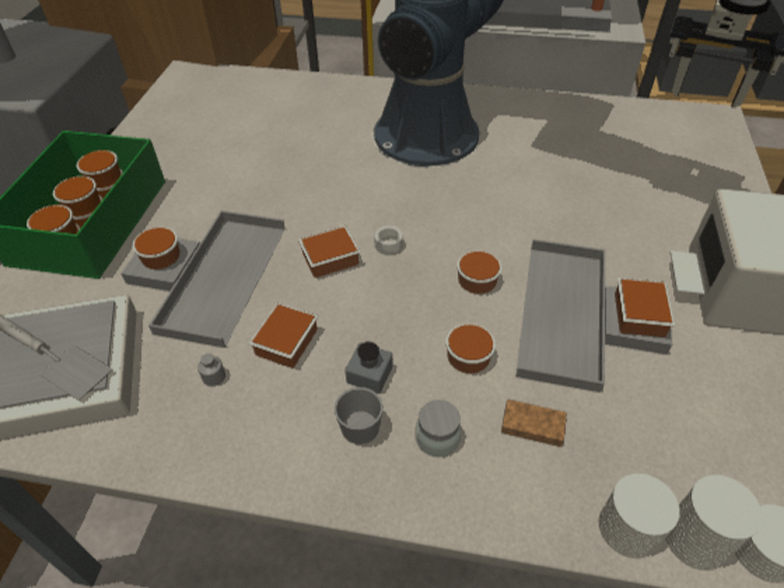

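The oblong sample is behind tray_left (784-px top view, 162,355) and the round sample is behind tray_right (633,343). The loose rounds are at (313,293) and (313,388), and the oblongs at (473,278) and (463,388). The plunger is at (394,256) and the tape at (408,420). So the tubs have to cross the table. Next I'll locate everything.

```bash
cat > h.py <<'E'
import numpy as np, cv2
from bench import env, vision
def ray(c,u,v,z):
    M=np.array(c["world_to_cam"]);R=M[:3,:3];t=M[:3,3]
    d=R.T@np.array([(u-c["cx"])/c["fx"],(v-c["cy"])/c["fy"],1]);o=-R.T@t
    return (o+d*(z-o[2])/d[2])[:2]
def tubs(c,z=40,ylim=330):
    h=cv2.cvtColor(c["img"],cv2.COLOR_RGB2HSV)
    m=cv2.inRange(h,(3,150,60),(16,255,255))
    out=[]
    for k in cv2.findContours(m,cv2.RETR_EXTERNAL,cv2.CHAIN_APPROX_NONE)[0]:
        if cv2.contourArea(k)<250: continue
        P=np.array([ray(c,*q[0],z) for q in k],np.float32)
        r=cv2.minAreaRect(P); mo=cv2.moments(P.reshape(-1,1,2))
        ctr=np.array([mo["m10"],mo["m01"]])/mo["m00"]
        b=cv2.boxPoints(r); e=[b[1]-b[0],b[2]-b[1]]; L=max(e,key=np.linalg.norm)
        ang=(np.degrees(np.arctan2(L[1],L[0]))+90)%180-90
        fill=mo["m00"]/(r[1][0]*r[1][1])
        out.append((ctr.round(0).tolist(),np.round(r[1]).tolist(),"long-axis deg",round(float(ang),1),"fill",round(abs(float(fill)),2)))
    return out
E
python3 - <<'E'
from h import *
c=vision.read_camera("top")
for t in tubs(c): print(t)
def p(n,pts,z):
    print(n,[ray(c,u/1.4,v/1.4,z).round().tolist() for u,v in pts])
p("trayL",[(205,282),(275,283),(193,442),(266,443)],25)
p("trayR",[(592,267),(522,267),(597,425),(524,427)],25)
p("plunger",[(394,255)],69); p("box",[(380,243),(411,246),(407,270),(376,267)],40)
p("tape",[(408,419)],15); p("cup",[(390,205)],58); p("jar",[(329,211)],60); p("weight",[(521,232)],52); p("pad",[(260,239)],22)
E
```

```text
([330.0, -663.0], [63.0, 68.0], 'long-axis deg', -7.5, 'fill', 0.79)
([423.0, -664.0], [67.0, 69.0], 'long-axis deg', -7.5, 'fill', 0.77)
([457.0, 160.0], [62.0, 59.0], 'long-axis deg', 88.8, 'fill', 0.77)
([449.0, -122.0], [63.0, 79.0], 'long-axis deg', -56.8, 'fill', 0.91)
([524.0, 447.0], [81.0, 63.0], 'long-axis deg', 2.6, 'fill', 0.96)
([516.0, -665.0], [69.0, 66.0], 'long-axis deg', 88.7, 'fill', 0.77)
([525.0, -440.0], [65.0, 63.0], 'long-axis deg', 41.8, 'fill', 0.79)
([633.0, 161.0], [62.0, 61.0], 'long-axis deg', 37.9, 'fill', 0.75)
([658.0, -147.0], [62.0, 80.0], 'long-axis deg', -12.0, 'fill', 0.89)
trayL [[663.0, 370.0], [658.0, 235.0], [361.0, 383.0], [356.0, 248.0]]
trayR [[676.0, -379.0], [679.0, -243.0], [376.0, -364.0], [375.0, -229.0]]
plunger [[697.0, 4.0]]
box [[729.0, 31.0], [721.0, -29.0], [674.0, -20.0], [681.0, 39.0]]
tape [[394.0, -15.0]]
cup [[799.0, 10.0]]
jar [[789.0, 127.0]]
weight [[741.0, -240.0]]
pad [[747.0, 266.0]]
```

```bash
python3 -m pendant '[[0,0,-7,-30,-45,0,-1],[0,0,-13.9,-70,-100,0,-1],[0,0,-13.9,-111,-158,10,-1],[0,0,-13.9,-170,-185,40,-1],[0,0,-13.9,-230,-210,60,-1],[0,0,-13.9,-290,-235,80,-1],[0,0,-13.9,-345,-260,100,-1],[0,0,-13.9,-385,-277,118,-1],[0,0,-13.9,-405,-285,118,-1],[0,0,-13.9,-405,-285,118,-1]]'
python3 - <<'E'
from h import *
c=vision.read_camera("scene")
print([t for t in tubs(c) if abs(t[0][1])<250])
c=vision.read_camera("top")
cv2.imwrite("pics/t1.png",cv2.resize(c["img"][150:350,150:400,::-1],(750,600),interpolation=cv2.INTER_CUBIC))
E
```

```text
clock: 1.4
tcp_pos: [457.9, 158.8, 99.9]
tcp_rot: [-0.0, 0.001, 1.0, -0.0]
force: [-0.0, -0.0, 0.5]
gripper_width: 93.1
grasp_force: 0.0
[([631.0, 161.0], [69.0, 68.0], 'long-axis deg', 6.5, 'fill', 0.76), ([656.0, -146.0], [69.0, 84.0], 'long-axis deg', -12.0, 'fill', 0.94), ([454.0, 161.0], [67.0, 66.0], 'long-axis deg', 40.6, 'fill', 0.77), ([448.0, -121.0], [68.0, 84.0], 'long-axis deg', -56.2, 'fill', 0.92)]
```

View pics/t1.png

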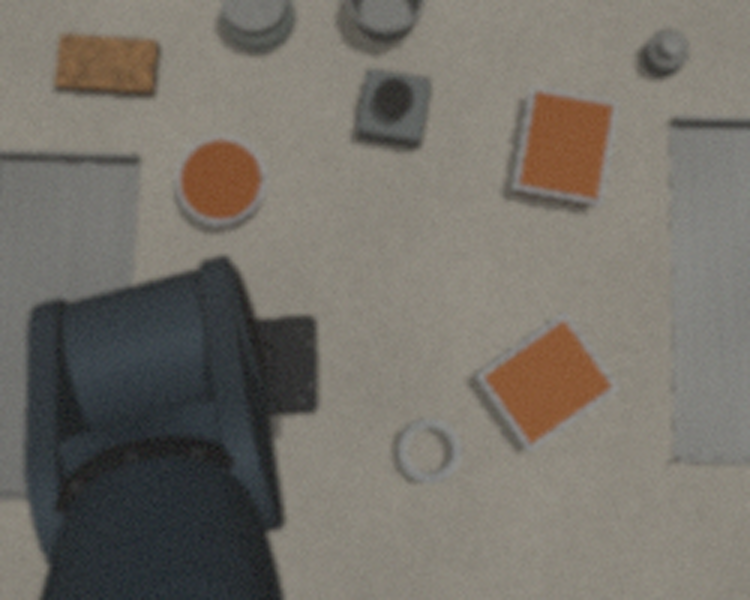

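The camera shows the gripper over round 1 with its closing line along y. The other tubs haven't moved, and the two cameras agree to about 3 mm. Round 1 at (456,161) goes first, parked near the robot to clear the corridor.

```bash
python3 -m pendant '[[0,0,0,2,2,40,-1],[0,0,0,2,2,75,-1],[0,0,0,2,2,90,-1],[0,0,0,2,2,90,-1],[0,0,0,2,2,90,1],[0,0,0,2,2,90,1],[0,0,0,2,2,90,1],[0,0,0,2,2,90,1]]'
```

```text
clock: 2.5
tcp_pos: [455.2, 162.5, 11.7]
tcp_rot: [0.001, -0.0, 1.0, 0.0]
force: [-1.6, -0.8, 7.7]
gripper_width: 79.5
grasp_force: 30.0
```

```bash
python3 -m pendant '[[0,0,0,12,-3,0,1],[0,0,0,34,-10,0,1],[0,0,0,59,-17,0,1],[0,0,0,84,-24,0,1],[0,0,0,100,-28,0,1],[0,0,0,106,-30,0,1],[0,0,0,106,-30,0,1],[0,0,0,106,-30,0,-1],[0,0,0,106,-30,0,-1],[0,0,0,106,-30,0,-1]]'
```

```text
clock: 3.75
tcp_pos: [348.4, 132.2, 10.6]
tcp_rot: [-0.0, -0.0, 1.0, -0.0]
force: [0.2, 0.7, 0.2]
gripper_width: 92.9
grasp_force: 0.0
```

```bash
python3 -m pendant '[[0,0,0,0,0,-45,-1],[0,0,0,0,0,-85,-1],[0,0,0,-40,-35,-90,-1],[0,0,0,-85,-77,-90,-1],[0,0,0,-128,-115,-90,-1],[0,0,0,-170,-154,-90,-1],[0,0,6,-212,-192,-90,-1],[0,0,12,-254,-230,-90,-1],[0,0,12,-290,-262,-90,-1],[0,0,12,-308,-278,-90,-1],[0,0,12,-308,-278,-90,-1],[0,0,12,-308,-278,-90,-1]]'
python3 - <<'E'
from h import *
s=env.read_state();q=s["tcp_rot"];print(s["tcp_pos"].round(1),q)
R=cv2.Rodrigues(np.zeros(3))[0]
from scipy.spatial.transform import Rotation as Ro
R=Ro.from_quat(np.roll(q,-1)).as_matrix();print(R.round(3))
g=lambda c:[t for t in tubs(c) if abs(t[0][1])<250]
print(g(vision.read_camera("top")));print(g(vision.read_camera("scene")))
E
```

```text
clock: 5.25
tcp_pos: [656.0, -144.8, 100.2]
tcp_rot: [-0.001, 0.104, 0.995, 0.0]
force: [0.5, -0.1, -0.2]
gripper_width: 92.9
grasp_force: 0.0
[ 656.  -144.8  100.2] [-6.69906031e-04  1.03989517e-01  9.94578153e-01  1.73334987e-04]
[[-0.978  0.207 -0.001]
 [ 0.207  0.978  0.   ]
 [ 0.001  0.    -1.   ]]
[([633.0, 161.0], [59.0, 60.0], 'long-axis deg', -0.2, 'fill', 0.78)]
[([631.0, 161.0], [68.0, 68.0], 'long-axis deg', -45.7, 'fill', 0.77), ([657.0, -147.0], [69.0, 84.0], 'long-axis deg', -12.2, 'fill', 0.92), ([437.0, -117.0], [68.0, 84.0], 'long-axis deg', -56.9, 'fill', 0.6), ([349.0, 134.0], [64.0, 68.0], 'long-axis deg', -80.5, 'fill', 0.77)]
```

```bash
python3 -m pendant '[[0,0,0,-1,-2,40,-1],[0,0,0,-1,-2,75,-1],[0,0,0,-1,-2,90,-1],[0,0,0,-1,-2,90,-1],[0,0,0,-1,-2,90,1],[0,0,0,-1,-2,90,1],[0,0,0,-1,-2,90,1],[0,0,0,-1,-2,90,1]]'
```

```text
clock: 6.35
tcp_pos: [658.2, -147.9, 12.1]
tcp_rot: [0.001, 0.104, 0.995, -0.0]
force: [-1.0, 0.7, 6.7]
gripper_width: 79.9
grasp_force: 30.0
```

```bash
python3 -m pendant '[[0,0,-2,11,3,0,1],[0,0,-5,35,10,0,1],[0,0,-8,66,22,0,1],[0,0,-11,97,35,0,1],[0,0,-12,127,51,0,1],[0,0,-12,153,72,0,1],[0,0,-12,173,100,0,1],[0,0,-12,183,133,0,1],[0,0,-12,190,167,0,1],[0,0,-12,197,201,0,1],[0,0,-12,200,213,0,1]]'
python3 -c "
from bench import env;s=env.read_state();print(s['tcp_pos'],s['tcp_rot'])"
```

```text
clock: 7.72
tcp_pos: [506.8, 103.0, 12.1]
tcp_rot: [0.002, -0.002, 1.0, -0.0]
force: [0.4, -9.0, 13.1]
gripper_width: 79.7
grasp_force: 30.0
[506.76496314 102.98745124  12.0710599 ] [ 1.56103752e-03 -1.91309633e-03  9.99996872e-01 -3.99099656e-04]
```

```bash
python3 -m pendant '[[0,0,0,0,10,0,1],[0,0,0,0,35,0,1],[0,0,0,-2,68,0,1],[0,0,0,-14,100,0,1],[0,0,0,-29,132,0,1],[0,0,0,-41,162,0,1],[0,0,0,-48,182,0,1],[0,0,0,-49,191,0,1],[0,0,0,-49,191,0,1],[0,0,0,-49,191,0,-1],[0,0,0,-49,191,0,-1],[0,0,0,-49,191,0,-1]]'
```

```text
clock: 9.22
tcp_pos: [554.5, 293.0, 10.5]
tcp_rot: [-0.0, -0.0, 1.0, -0.0]
force: [0.5, 1.0, 0.1]
gripper_width: 92.9
grasp_force: 0.0
```

```bash
python3 -m pendant '[[0,0,0,0,0,-45,-1],[0,0,0,0,0,-85,-1],[0,0,5,10,-35,-90,-1],[0,0,14,23,-90,-90,-1],[0,0,23,37,-145,-90,-1],[0,0,32,51,-200,-90,-1],[0,0,41,65,-255,-90,-1],[0,0,50,79,-310,-90,-1],[0,0,57,92,-365,-90,-1],[0,0,57,102,-404,-90,-1],[0,0,57,105,-414,-90,-1],[0,0,57,105,-414,-90,-1]]'
python3 - <<'E'
from h import *
from scipy.spatial.transform import Rotation as Ro
s=env.read_state();R=Ro.from_quat(np.roll(s["tcp_rot"],-1)).as_matrix();print(s["tcp_pos"].round(1),R.round(3))
g=lambda c:[t for t in tubs(c) if abs(t[0][1])<350]
print(g(vision.read_camera("top")));print(g(vision.read_camera("scene")))
E
```

```text
clock: 10.72
tcp_pos: [450.0, -120.8, 100.6]
tcp_rot: [-0.0, 0.477, 0.879, 0.0]
force: [-0.3, 0.8, -0.5]
gripper_width: 92.7
grasp_force: 0.0
[ 450.  -120.8  100.6] [[-0.545  0.839 -0.   ]
 [ 0.839  0.545  0.   ]
 [ 0.    -0.    -1.   ]]
[([350.0, 133.0], [61.0, 62.0], 'long-axis deg', -46.3, 'fill', 0.77), ([555.0, 295.0], [80.0, 63.0], 'long-axis deg', 1.0, 'fill', 0.9), ([633.0, 161.0], [62.0, 59.0], 'long-axis deg', 0.3, 'fill', 0.77)]
[([631.0, 161.0], [65.0, 68.0], 'long-axis deg', -80.2, 'fill', 0.79), ([553.0, 296.0], [68.0, 85.0], 'long-axis deg', -0.3, 'fill', 0.94), ([453.0, -123.0], [68.0, 83.0], 'long-axis deg', -56.9, 'fill', 0.78), ([349.0, 134.0], [64.0, 68.0], 'long-axis deg', -80.5, 'fill', 0.78)]
```

```bash
python3 -m pendant '[[0,0,0,0,0,40,-1],[0,0,0,0,0,75,-1],[0,0,0,0,0,90,-1],[0,0,0,0,0,90,-1],[0,0,0,0,0,90,1],[0,0,0,0,0,90,1],[0,0,0,0,0,90,1],[0,0,0,0,0,90,1]]'
python3 - <<'E'
import numpy as np
X=np.array([-.545,.839]);Y=np.array([.839,.545])
for D in [(10,0),(25,3),(38,14),(43,35),(46,62),(46,92),(46,125),(46,158),(46,190),(46,210),(46,216)]: print(D,(np.array(D)@X).round(1),(np.array(D)@Y).round(1))
E
```

```text
clock: 11.82
tcp_pos: [450.5, -121.1, 11.6]
tcp_rot: [0.001, 0.477, 0.879, 0.0]
force: [-1.5, 0.8, 7.2]
gripper_width: 79.8
grasp_force: 30.0
(10, 0) -5.4 8.4
(25, 3) -11.1 22.6
(38, 14) -9.0 39.5
(43, 35) 5.9 55.2
(46, 62) 26.9 72.4
(46, 92) 52.1 88.7
(46, 125) 79.8 106.7
(46, 158) 107.5 124.7
(46, 190) 134.3 142.1
(46, 210) 151.1 153.0
(46, 216) 156.2 156.3
```

```bash
python3 -m pendant '[[0,0,-6,-5.5,8.5,0,1],[0,0,-15,-11,22.5,0,1],[0,0,-24,-9,39.5,0,1],[0,0,-33,6,55,0,1],[0,0,-42,27,72.5,0,1],[0,0,-51,52,89,0,1],[0,0,-57,80,107,0,1],[0,0,-57,107.5,125,0,1],[0,0,-57,134.5,142,0,1],[0,0,-57,151,153,0,1],[0,0,-57,156,156.5,0,1]]'
python3 -c "
from bench import env;s=env.read_state();print(s['tcp_pos'],s['tcp_rot'])"
```

```text
clock: 13.2
tcp_pos: [496.9, 95.7, 11.6]
tcp_rot: [0.001, -0.001, 1.0, -0.0]
force: [-1.5, -5.7, 7.8]
gripper_width: 79.7
grasp_force: 30.0
[496.87305869  95.70619112  11.57530182] [ 8.92142085e-04 -1.13478092e-03  9.99998942e-01 -1.82032490e-04]
```

```bash
python3 -m pendant '[[0,0,0,0,10,0,1],[0,0,0,0,36,0,1],[0,0,0,8,70,0,1],[0,0,0,22,104,0,1],[0,0,0,38,138,0,1],[0,0,0,52,170,0,1],[0,0,0,60,193,0,1],[0,0,0,61,203,0,1],[0,0,0,61,203,0,1],[0,0,0,61,203,0,-1],[0,0,0,61,203,0,-1],[0,0,0,61,203,0,-1]]'
```

```text
clock: 14.7
tcp_pos: [435.1, 297.9, 10.6]
tcp_rot: [-0.0, -0.0, 1.0, -0.0]
force: [-0.7, -1.2, -0.6]
gripper_width: 92.5
grasp_force: 0.0
```

```bash
python3 -m pendant '[[0,0,0,0,0,-45,-1],[0,0,0,0,0,-85,-1],[0,0,0,-30,-21,-90,-1],[0,0,0,-75,-52,-90,-1],[0,0,0,-120,-83,-90,-1],[0,0,0,-160,-111,-90,-1],[0,0,0,-190,-132,-90,-1],[0,0,0,-197,-137,-90,-1],[0,0,0,-197,-137,-90,-1]]'
```

```text
clock: 15.82
tcp_pos: [631.7, 161.3, 100.3]
tcp_rot: [-0.0, -0.0, 1.0, -0.0]
force: [-1.1, -0.0, -0.3]
gripper_width: 92.8
grasp_force: 0.0
```

```bash
python3 -m pendant '[[0,0,0,0,0,40,-1],[0,0,0,0,0,75,-1],[0,0,0,0,0,90,-1],[0,0,0,0,0,90,-1],[0,0,0,0,0,90,1],[0,0,0,0,0,90,1],[0,0,0,0,0,90,1],[0,0,0,0,0,90,1]]'
```

```text
clock: 16.82
tcp_pos: [632.9, 161.4, 12.1]
tcp_rot: [0.001, -0.0, 1.0, 0.0]
force: [-1.0, -1.0, 7.4]
gripper_width: 79.9
grasp_force: 30.0
```

```bash
python3 -m pendant '[[0,0,0,5,-9,0,1],[0,0,0,20,-32,0,1],[0,0,0,38,-60,0,1],[0,0,0,52,-92,0,1],[0,0,0,57,-126,0,1],[0,0,0,57,-160,0,1],[0,0,0,57,-195,0,1],[0,0,0,57,-230,0,1],[0,0,0,57,-264,0,1],[0,0,0,57,-286,0,1],[0,0,0,57,-293,0,1]]'
```

```text
clock: 18.2
tcp_pos: [576.1, -132.6, 12.1]
tcp_rot: [0.001, 0.0, 1.0, 0.0]
force: [-0.1, 8.5, 10.8]
gripper_width: 79.9
grasp_force: 30.0
```

```bash
python3 -m pendant '[[0,0,0,-1,-9,0,1],[0,0,0,-5,-32,0,1],[0,0,0,-11,-64,0,1],[0,0,0,-17,-98,0,1],[0,0,0,-22,-130,0,1],[0,0,0,-25,-152,0,1],[0,0,0,-25,-160,0,1],[0,0,0,-25,-160,0,1],[0,0,0,-25,-160,0,-1],[0,0,0,-25,-160,0,-1],[0,0,0,-25,-160,0,-1]]'
```

```text
clock: 19.58
tcp_pos: [600.3, -291.6, 10.5]
tcp_rot: [-0.0, -0.0, 1.0, 0.0]
force: [0.1, -0.4, -0.3]
gripper_width: 92.8
grasp_force: 0.0
```

```bash
python3 -m pendant '[[0,0,0,0,0,-45,-1],[0,0,0,0,0,-85,-1],[0,0,0,20,34,-90,-1],[0,0,0,48,81,-90,-1],[0,0,0,78,132,-90,-1],[0,0,0,108,183,-90,-1],[0,0,0,138,234,-90,-1],[0,0,0,168,285,-90,-1],[0,0,0,198,335,-90,-1],[0,0,0,226,383,-90,-1],[0,0,0,246,417,-90,-1],[0,0,0,251,425,-90,-1]]'
```

```text
clock: 21.08
tcp_pos: [348.1, 134.3, 100.7]
tcp_rot: [-0.0, -0.002, 1.0, 0.0]
force: [0.7, -0.2, -0.0]
gripper_width: 92.8
grasp_force: 0.0
```

```bash
python3 -m pendant '[[0,0,0,0,0,5,-1],[0,0,0,0,0,45,-1],[0,0,0,0,0,77,-1],[0,0,0,0,0,90,-1],[0,0,0,0,0,90,-1],[0,0,0,0,0,90,1],[0,0,0,0,0,90,1],[0,0,0,0,0,90,1],[0,0,0,0,0,90,1]]'
```

```text
clock: 22.2
tcp_pos: [349.8, 133.1, 11.4]
tcp_rot: [0.001, -0.0, 1.0, 0.0]
force: [-0.3, -0.7, 8.3]
gripper_width: 79.8
grasp_force: 30.0
```

```bash
python3 -m pendant '[[0,0,0,-9,-3,0,1],[0,0,0,-33,-11,0,1],[0,0,0,-64,-23,0,1],[0,0,0,-95,-37,0,1],[0,0,0,-124,-54,0,1],[0,0,0,-143,-80,0,1],[0,0,0,-150,-113,0,1],[0,0,0,-150,-147,0,1],[0,0,0,-150,-182,0,1],[0,0,0,-150,-216,0,1],[0,0,0,-150,-240,0,1],[0,0,0,-150,-248,0,1]]'
```

```text
clock: 23.7
tcp_pos: [499.6, -115.5, 11.2]
tcp_rot: [0.0, 0.0, 1.0, 0.0]
force: [-0.5, 4.7, 6.0]
gripper_width: 79.4
grasp_force: 30.0
```

```bash
python3 -m pendant '[[0,0,0,1,-9,0,1],[0,0,0,4,-34,0,1],[0,0,0,9,-68,0,1],[0,0,0,15,-103,0,1],[0,0,0,20,-137,0,1],[0,0,0,24,-162,0,1],[0,0,0,25,-173,0,1],[0,0,0,25,-173,0,1],[0,0,0,25,-173,0,-1],[0,0,0,25,-173,0,-1],[0,0,0,25,-173,0,-1]]'
```

```text
clock: 25.08
tcp_pos: [474.5, -287.4, 10.5]
tcp_rot: [-0.0, -0.001, 1.0, 0.0]
force: [-0.4, 0.3, -0.1]
gripper_width: 92.8
grasp_force: 0.0
```

```bash
python3 -m pendant '[[0,0,0,0,0,-45,-1],[0,0,0,0,0,-90,-1],[0,0,0,-15,20,-110,-1],[0,0,0,-48,63,-110,1],[0,0,0,-80,105,-110,1],[0,0,0,-112,147,-110,1],[0,0,0,-145,190,-110,1],[0,0,0,-178,233,-110,1],[0,0,0,-206,270,-110,1],[0,0,0,-219,287,-110,1],[0,0,0,-222,291,-110,1],[0,0,0,-222,291,-110,1]]'
python3 - <<'E'
from h import *
c=vision.read_camera("top"); print([t for t in tubs(c) if abs(t[0][1])<350])
cv2.imwrite("pics/t2.png",cv2.resize(c["img"][80:350,80:440,::-1],(800,600),interpolation=cv2.INTER_CUBIC))
c=vision.read_camera("scene"); print([t for t in tubs(c) if abs(t[0][1])<350])
cv2.imwrite("pics/s2.png",cv2.resize(c["img"][200:320,200:360,::-1],(800,600),interpolation=cv2.INTER_CUBIC))
E
```

```text
clock: 26.58
tcp_pos: [695.9, 3.0, 120.4]
tcp_rot: [-0.0, -0.0, 1.0, -0.0]
force: [-0.7, -0.0, -0.4]
gripper_width: 7.4
grasp_force: 0.0
[([437.0, 300.0], [79.0, 62.0], 'long-axis deg', 1.0, 'fill', 0.95), ([475.0, -287.0], [60.0, 59.0], 'long-axis deg', 88.7, 'fill', 0.81), ([545.0, 313.0], [63.0, 79.0], 'long-axis deg', -56.1, 'fill', 0.92), ([601.0, -292.0], [61.0, 62.0], 'long-axis deg', -47.9, 'fill', 0.76)]
[([543.0, 314.0], [69.0, 84.0], 'long-axis deg', -56.0, 'fill', 0.94), ([600.0, -291.0], [66.0, 69.0], 'long-axis deg', -80.3, 'fill', 0.77), ([435.0, 300.0], [84.0, 68.0], 'long-axis deg', 0.2, 'fill', 0.94), ([474.0, -286.0], [65.0, 67.0], 'long-axis deg', -80.4, 'fill', 0.79)]
```

View pics/t2.png

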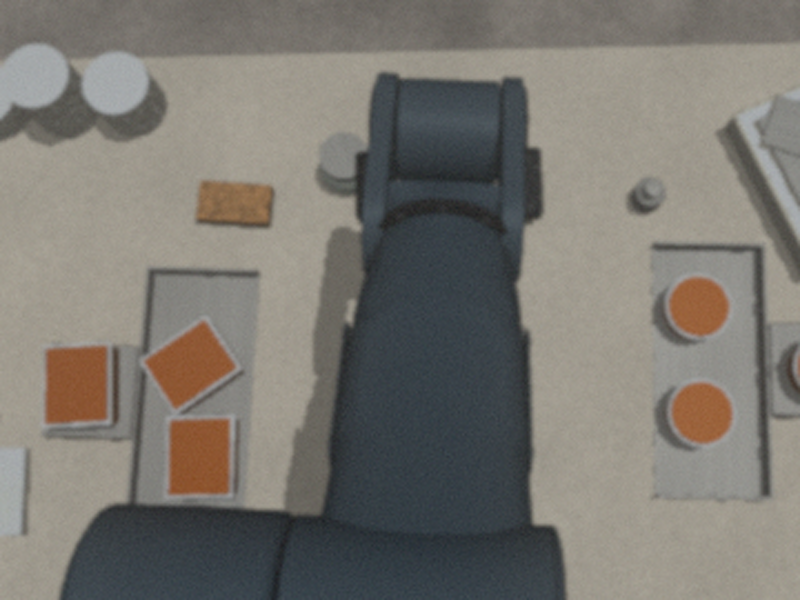

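View pics/s2.png

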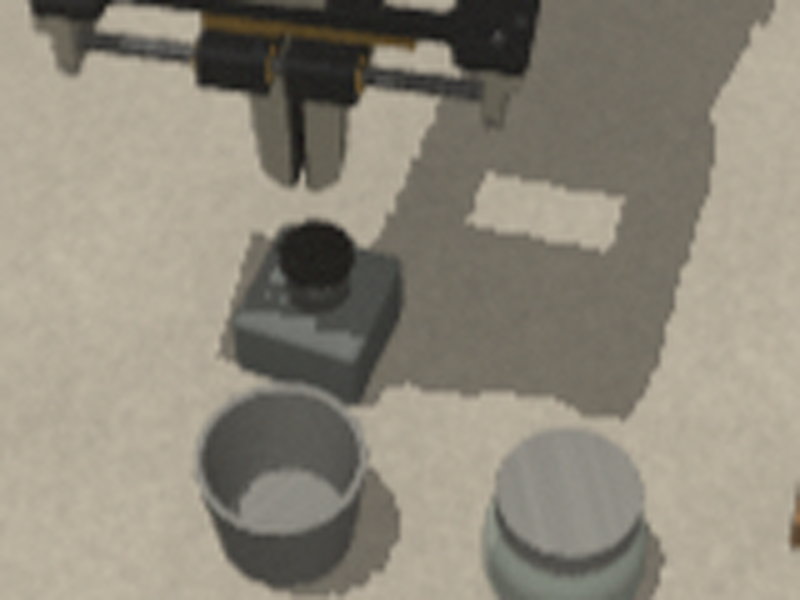

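The tops of both rounds sit well inside tray_right at (697,307) and (700,413). Oblong 1 in tray_left at (200,457) is square. Oblong 2, at (190,364), was turned to -56° when the other oblong brushed past it, and its corner is close to the mouth. I'll re-grip it off-centre and square it up before pressing the plunger.

```bash
python3 -m pendant '[[0,0,8,15,32,0,-1],[0,0,18,36,76,0,-1],[0,0,28,60,125,0,-1],[0,0,38,84,175,0,-1],[0,0,47,107,223,5,-1],[0,0,56,128,267,20,-1],[0,0,56,138,288,20,-1],[0,0,56,141,294,20,-1],[0,0,56,141,294,20,-1],[0,0,56,141,294,20,-1]]'
python3 - <<'E'
from h import *
from scipy.spatial.transform import Rotation as Ro
s=env.read_state();R=Ro.from_quat(np.roll(s["tcp_rot"],-1)).as_matrix();p=s["tcp_pos"];print(p.round(1),R[:2,:2].round(3))
c=np.array([544,313.5]);
off=R[:2,:2].T@(c-p[:2]);print("centre in tool",off.round(1),"move so this is (-20 along u,0)")
c=vision.read_camera("scene");print([t for t in tubs(c) if abs(t[0][1])<350])
# drag rows: centre path and yaw, grip = c+20u
E
```

```text
clock: 27.92
tcp_pos: [555.9, 296.0, 100.9]
tcp_rot: [0.0, 0.469, 0.883, 0.0]
force: [-0.4, -0.5, -0.5]
gripper_width: 92.3
grasp_force: 0.0
[555.9 296.  100.9] [[-0.559  0.829]
 [ 0.829  0.559]]
centre in tool [21.1 -0.1] move so this is (-20 along u,0)
[([545.0, 309.0], [68.0, 84.0], 'long-axis deg', -55.8, 'fill', 0.81), ([600.0, -291.0], [66.0, 69.0], 'long-axis deg', -80.3, 'fill', 0.78), ([452.0, 302.0], [63.0, 72.0], 'long-axis deg', -0.3, 'fill', 0.5), ([474.0, -286.0], [67.0, 66.0], 'long-axis deg', 18.4, 'fill', 0.79)]
```

Aligned: the tub centre sits 21 mm along tool x and 0 across. Descend and grip, and compute the drag rows.

```bash
python3 -m pendant '[[0,0,0,0,0,40,-1],[0,0,0,0,0,77,-1],[0,0,0,0,0,90.5,-1],[0,0,0,0,0,90.5,-1],[0,0,0,0,0,90.5,1],[0,0,0,0,0,90.5,1],[0,0,0,0,0,90.5,1],[0,0,0,0,0,90.5,1]]'
python3 - <<'E'
import numpy as np
X=np.array([-.559,.829]);Y=np.array([.829,.559]);g0=np.array([555.9,296.])
for cx,cy,a in [(550,310,-56),(563,303,-56),(570,299,-50),(571,298,-41),(571,298,-32),(571,298,-23),(570,297,-14),(568,296,-6),(567,296,-2),(567,296,-2)]:
    r=np.radians(a);g=np.array([cx,cy])+21*np.array([np.cos(r),np.sin(r)]);d=g-g0
    print([0,0,-(a+56),round(d@X),round(d@Y),0,1])
E
```

```text
clock: 28.98
tcp_pos: [554.7, 296.4, 11.4]
tcp_rot: [-0.0, 0.469, 0.883, -0.001]
force: [-3.4, -7.0, 7.7]
gripper_width: 80.3
grasp_force: 30.0
[0, 0, 0, -6, 3, 0, 1]
[0, 0, 0, -19, 10, 0, 1]
[0, 0, -6, -26, 16, 0, 1]
[0, 0, -15, -27, 19, 0, 1]
[0, 0, -24, -26, 22, 0, 1]
[0, 0, -33, -24, 25, 0, 1]
[0, 0, -42, -23, 26, 0, 1]
[0, 0, -50, -20, 26, 0, 1]
[0, 0, -54, -19, 26, 0, 1]
[0, 0, -54, -19, 26, 0, 1]
```

```bash
python3 -m pendant '[[0,0,0,-6,3,0,1],[0,0,0,-19,10,0,1],[0,0,-6,-26,16,0,1],[0,0,-15,-27,19,0,1],[0,0,-24,-26,22,0,1],[0,0,-33,-24,25,0,1],[0,0,-42,-23,26,0,1],[0,0,-50,-20,26,0,1],[0,0,-54,-19,26,0,1],[0,0,-54,-19,26,0,1],[0,0,-54,-19,26,0,1]]'
```

```text
clock: 30.35
tcp_pos: [588.3, 296.3, 11.5]
tcp_rot: [0.001, 0.017, 1.0, 0.0]
force: [-0.4, 0.8, 6.1]
gripper_width: 80.1
grasp_force: 30.0
```

```bash
python3 -m pendant '[[0,0,0,0,0,0,-1],[0,0,0,0,0,0,-1],[0,0,0,0,0,0,-1],[0,0,0,0,0,-40,-1],[0,0,0,0,0,-85,-1],[0,0,0,0,0,-105,-1],[0,0,0,0,0,-105,-1]]'
python3 - <<'E'
from h import *
from scipy.spatial.transform import Rotation as Ro
s=env.read_state();R=Ro.from_quat(np.roll(s["tcp_rot"],-1)).as_matrix();p=s["tcp_pos"]
print(p.round(1),R[:2,:2].round(3),"to plunger, tool:",(R[:2,:2].T@(np.array([697,4])-p[:2])).round(1))
E
```

```text
clock: 31.22
tcp_pos: [587.6, 296.2, 115.8]
tcp_rot: [0.001, 0.017, 1.0, 0.0]
force: [1.0, -0.1, -0.7]
gripper_width: 93.0
grasp_force: 0.0
[587.6 296.2 115.8] [[-0.999  0.034]
 [ 0.034  0.999]] to plunger, tool: [-119.3 -288.3]
```

```bash
python3 -m pendant '[[0,0,-2,-12,-29,0,1],[0,0,-2,-31,-75,0,1],[0,0,-2,-51,-123,0,1],[0,0,-2,-71,-171,0,1],[0,0,-2,-91,-219,0,1],[0,0,-2,-108,-261,0,1],[0,0,-2,-117,-283,0,1],[0,0,-2,-119,-288,0,1],[0,0,-2,-119,-288,0,1],[0,0,-2,-119,-288,0,1]]'
python3 - <<'E'
from h import *
for n in ("top","scene"):
    c=vision.read_camera(n); print([t for t in tubs(c) if abs(t[0][1])<350])
print("plunger", ray(c,200+318/5,200+250/5,69))
cv2.imwrite("pics/s3.png",cv2.resize(c["img"][100:310,100:450,::-1],(800,480),interpolation=cv2.INTER_CUBIC))
E
```

```text
clock: 32.48
tcp_pos: [696.0, 5.6, 115.1]
tcp_rot: [-0.0, -0.001, 1.0, 0.0]
force: [0.9, -1.0, -0.0]
gripper_width: 1.1
grasp_force: 0.0
[([437.0, 300.0], [80.0, 62.0], 'long-axis deg', 1.0, 'fill', 0.95), ([475.0, -287.0], [60.0, 59.0], 'long-axis deg', 88.7, 'fill', 0.8), ([570.0, 298.0], [62.0, 77.0], 'long-axis deg', -1.3, 'fill', 0.93), ([602.0, -292.0], [61.0, 60.0], 'long-axis deg', 69.8, 'fill', 0.76)]
[([569.0, 298.0], [67.0, 85.0], 'long-axis deg', -1.4, 'fill', 0.95), ([600.0, -291.0], [66.0, 69.0], 'long-axis deg', -80.3, 'fill', 0.77), ([435.0, 300.0], [84.0, 68.0], 'long-axis deg', 0.2, 'fill', 0.94), ([474.0, -286.0], [67.0, 66.0], 'long-axis deg', 18.4, 'fill', 0.79)]
plunger [697.06130473   8.34008776]
```

View pics/s3.png

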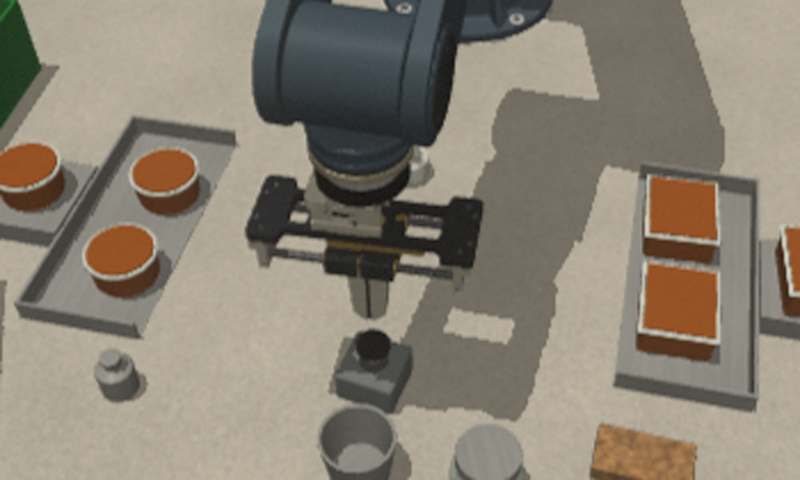

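All four tubs are fully in their trays, about 10 mm or more past the mouth, and nothing else has moved. The shut fingers are above the plunger at (372,345), so now I press it.

```bash
python3 -m pendant '[[0,0,0,0,0,25,1],[0,0,0,0,0,40,1],[0,0,0,0,0,46,1],[0,0,0,0,0,52,1],[0,0,0,0,0,57,1],[0,0,0,0,0,61,1],[0,0,0,0,0,61,1],[0,0,0,0,0,61,1],[0,0,0,0,0,61,1]]'
```

```text
clock: 33.7
tcp_pos: [696.6, 4.3, 57.1]
tcp_rot: [0.0, -0.0, 1.0, 0.0]
force: [-11.9, 2.1, 23.7]
gripper_width: 0.5
grasp_force: 11.9
```

The plunger is at its stop: tip at z = 57.1 (69 − 12) with 24 N. Now retract.

```bash
python3 -m pendant '[[0,0,0,0,0,-5,1],[0,0,0,0,0,-15,1],[0,0,0,0,0,-45,1],[0,0,0,0,0,-90,1],[0,0,0,0,0,-110,1],[0,0,0,0,0,-110,1],[0,0,0,0,0,-110,1]]'
python3 - <<'E'
from h import *
c=vision.read_camera("scene"); print([t for t in tubs(c) if abs(t[0][1])<350])
cv2.imwrite("pics/s4.png",cv2.resize(c["img"][100:310,100:450,::-1],(800,480),interpolation=cv2.INTER_CUBIC))
E
```

```text
clock: 34.58
tcp_pos: [695.6, 4.1, 162.2]
tcp_rot: [-0.001, -0.0, 1.0, 0.0]
force: [-1.0, -0.2, 0.4]
gripper_width: 0.4
grasp_force: 0.0
[([569.0, 298.0], [67.0, 85.0], 'long-axis deg', -1.4, 'fill', 0.95), ([600.0, -291.0], [66.0, 69.0], 'long-axis deg', -80.3, 'fill', 0.77), ([435.0, 300.0], [84.0, 68.0], 'long-axis deg', 0.2, 'fill', 0.94), ([474.0, -286.0], [65.0, 67.0], 'long-axis deg', -80.4, 'fill', 0.79)]
```

View pics/s4.png

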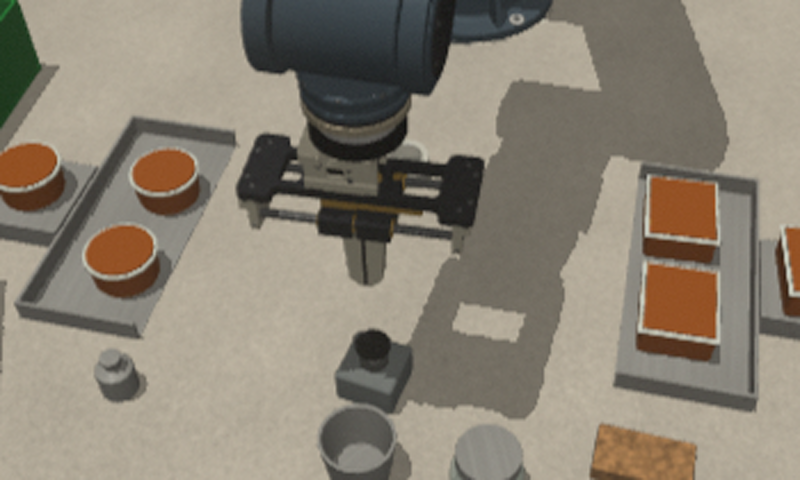

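The plunger head is back up at (372,345), all four tubs are in their trays, and the weight, cup, jar and pad in view haven't moved. Handing in.

```bash
python3 -c "
from bench import sign_off
print(sign_off())"
```

```text
the job is handed in; nothing more can be done
None
```

All four tubs are in their matching trays (rounds right, oblongs left), the plunger was pressed to its stop and sprang back, and the job was handed in at about 35 s; one oblong got knocked askew along the way and I squared it up before pressing the plunger.

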